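# Stir the charge and hold the cover over the grinding jar's threaded holes

## Task

Take the stirring rod from the rack, stir the ore pellets and grinding balls round in the steel jar until they have been well shifted from where they lay, keeping them all in the jar, and stand the rod back in its hole in the rack. Then pick up the blue cover plate and hold it level about 2 cm above the jar's flange, never touching the jar, with its four holes lined up over the four threaded holes so that I can start the screws; finish still holding it there, and leave the other things on the bench undisturbed.

Things in the scene. Friction and masses are not known exactly. Their poses are not given: they have to be found in the camera images.
- jar: Steel grinding jar in a low dark filling stand (148 mm across, 15 mm thick, clamp blocks to 55 mm high), fixed to the bench. Origin on its axis at bench height, z up. Body 90 mm outside, 80 mm inside diameter; flat inner floor 23 mm above the bench. Round flange at the mouth, 124 mm across, 14 mm thick, top face 88 mm above the bench, with four threaded holes and a thin O-ring 1 mm proud.
- jar_top (a point): Centre of the flange's top face, 88 mm above the bench and 65 mm above the jar's inner floor; z up, x and y as the jar's.
- thread0 (a point): Mouth of threaded hole 0 (8 mm diameter) in the flange's top face, 53 mm from the jar axis, at 45 degrees in the jar's own frame.
- thread1 (a point): Mouth of threaded hole 1 (8 mm diameter) in the flange's top face, 53 mm from the jar axis, at 135 degrees in the jar's own frame.
- thread2 (a point): Mouth of threaded hole 2 (8 mm diameter) in the flange's top face, 53 mm from the jar axis, at 225 degrees in the jar's own frame.
- thread3 (a point): Mouth of threaded hole 3 (8 mm diameter) in the flange's top face, 53 mm from the jar axis, at 315 degrees in the jar's own frame.
- bead0_c (a point): Centre of a white zirconia grinding ball, a 16 mm sphere lying loose on the jar's floor near the wall at the start.
- bead1_c (a point): Centre of a white zirconia grinding ball, a 16 mm sphere lying loose on the jar's floor near the wall at the start.
- bead2_c (a point): Centre of a white zirconia grinding ball, a 16 mm sphere lying loose on the jar's floor near the wall at the start.
- bead3_c (a point): Centre of a brown ore pellet, a 16 mm sphere lying loose on the jar's floor near the wall at the start.
- bead4_c (a point): Centre of a brown ore pellet, a 16 mm sphere lying loose on the jar's floor near the wall at the start.
- bead5_c (a point): Centre of a brown ore pellet, a 16 mm sphere lying loose on the jar's floor near the wall at the start.
- cover: Blue round cover, 124 mm across, 10 mm thick, 0.34 to 0.53 kg, flat on the bench. Origin: centre of its underside, z up. Over its centre a bar handle along x: 92 mm long, 14 mm wide (y), 14 mm high, middle 43 mm above the underside, on two posts (60 mm clear between, 26 mm under the bar). Four 10 mm holes 53 mm from the centre at 45, 135, 225, 315 degrees, as in the jar: any quarter turn fits.
- cover_grip (a point): Middle of the cover's bar handle, 43 mm above the cover's underside; x along the bar, z up.
- hole0 (a point): Underside centre of the cover's hole 0, 53 mm from its centre, at 45 degrees in the cover's own frame; holes 0 and 2 lie opposite.
- hole2 (a point): Underside centre of the cover's hole 2, 53 mm from its centre, at 225 degrees in the cover's own frame; holes 0 and 2 lie opposite.
- rack_hole (a point): Mouth of the stirring rod's hole: 16 mm diameter, 2 mm chamfer, 58 mm deep, in the top face, 70 mm above the bench, of a light grey block rack, 80 x 120 mm (x, y), fixed to the bench. x and y along the rack's sides, z up; the rack's centre is 18 mm along +x. Five capped tubes stand in the rack to 95 mm above the bench, the nearest (19 mm wide) 38 mm away.
- rod_grip (a point): Middle of the stirring rod's handle, 140 mm above its tip; z along the rod, up. The rod, about 90 g, is 170 mm long: 12 mm steel shaft with a tapered foot, then from 110 to 170 mm a round black handle 20 mm in diameter. It stands loose in the rack hole, tip on the hole's floor 12 mm above the bench, and may lean a little.
- rod_tip (a point): Lower tip of the stirring rod; z along the rod, up.
- bottle: Bystander: amber glass reagent bottle, 68 mm across, 140 mm tall; origin under its centre.
- beaker: Bystander: small clear beaker, 66 mm across, 85 mm tall; origin under its centre.
- stock: Bystander: white plastic stock jar with a red cap, 64 mm across, 75 mm tall; origin under its centre.
- wash: Bystander: white plastic bottle with a blue cap, 60 mm across, 160 mm tall; origin under its centre.
- brush: Bystander: sieve brush lying on the bench, 180 mm long, about 20 mm high; origin under its centre.
There are look-alikes about, which are no part of the job. Leave any green look-alike of the cover alone.

How it is judged:
By the outcome, as a careful person would: the job done as asked, in the order asked, and still so for the second after the job is handed in, while the arm keeps its last pose, push and grip.
It also fails if it takes over 72 s, if anything falls off the work surface, if the arm or the gripper's body presses on something with over 40 N, if the wrist force passes 120 N, or if a joint passes its speed limit or range.

## Robot

A 6-joint arm with a two-finger parallel gripper is mounted at the origin on the work surface. World frame = base frame: x ahead of the robot, y to its left, z up, the work surface at z = 0. Lengths are in m, angles in rad, forces in N, time in s.
With the tool pointing down it reaches from about 0.375 to 0.925 m from the base axis. Payload 5.7 kg.
Tool frame: the origin (TCP) lies on the centre line of the jaws, within the pads' length; the fingertips stand 17 mm ahead of it and the grasp point (between the pads) lies 2 mm behind it (r.tcp_to_tips is the z of the fingertips in the tool frame, in m); z points along the fingers, y is the line along which they close (so a half turn about z gives the same grasp; the last joint's range is limited). The gripper opens to 85 mm and grips with 20 to 120 N. Pads are 22 mm wide; open, the fingers measure 114 mm over their backs; the gripper's body (76 mm by 85 mm) begins 54 mm behind the grasp point. The pads swing forward as they close: fully open they stand 13 mm farther back than shut.
Start: joints at [-1.267, 0.359, 1.51, -0, 1.272, -0.115], TCP at [0.244, -0.548, 0.248] pointing down, gripper open.
Joint ranges: [-2.97, 2.97], [-1.01, 2.36], [0.21, 2.38], [-0.96, 4.11], [0.2, 2.71], [-2.98, 2.98]. Speed limits (rad/s): [2.39, 2.39, 3.14, 3.14, 3.14, 3.14].

## Interface

Orientations are given as a unit quaternion [x, y, z, w].
In Python, from cell import r, optics, job gives the robot as it stands. The module is installed in compiled form; this text tells all that it offers. Calls block until the motion is done:
- r.move_to(position, orientation): joint-space move of the TCP to a pose.
- r.move_linear(position, ori=None, feed=0.15, contact_N=None): straight line of the TCP; ori=None keeps the orientation; feed is the mean speed in m/s. With contact_N (N) it stops when the force on the tool has changed by that much, and returns True; else False.
- r.move_joints(angles): joint-space move.
- r.move_gripper(opening, squeeze=None): opening from 0.0 (shut) to 1.0 (fully open); squeeze is the grip in N (None keeps the last); returns when the fingers have stopped.
- r.sleep(seconds).
- r.ik(position, orientation): joint angles nearest the present ones, or None.
- r.read_state(): the state.
- optics.camera(name): name is "scene" or "top"; returns a dict with "color" (384x512x3 uint8, red, green, blue), "fx", "fy", "cx", "cy" (pixels), "R" (3x3) and "t" (3): a world point X has camera coordinates R X + t. Camera axes: x right, y down, z forward; pixel columns grow to the right and rows downward; lengths in m; the calibration is good to about 2 mm. A picture is of the moment at which its call begins. There is no depth.
A pose or a line that the arm cannot do raises r.IKError and nothing moves.
- job.job_done(): hands the job in; it is judged then, once.
The state is a dict: "t": time; "joint_positions": joint angles; "qvel": joint speeds; "effort": joint torques, N m; "position": TCP position; "tcp_rot": TCP orientation; "wrist_force": force on the tool from outside, world axes, zero at the start; "torque": the same for the moment, N m; "grip_width": opening from 0.0 (shut) to 1.0 (fully open); "grip_force": force on a finger pad.
Only numpy, scipy, OpenCV 4.12 (cv2) and the standard library are available. Lean on these libraries where they do the work, as an engineer would, in place of code of your own. Each camera call takes 0.05 s, during which the arm holds its last target. There are 200 camera calls.

## Working session

There is one attempt and no reset: what is moved stays moved. The work goes in short steps, each a Python script; the robot and the scene stay as the last script left them, time stands still between calls to the robot, and variables do not carry over. Pictures are saved under pics/ and viewed, at most 10 in all, crops included, and the job is handed in when it is done.

```bash
mkdir -p pics; python3 - <<'E'
from cell import r,optics
import cv2,numpy as np
for n in("scene","top"):
    c=optics.camera(n); np.savez(f"cam_{n}.npz",**c)
    im=cv2.cvtColor(c["color"],cv2.COLOR_RGB2BGR)
    cv2.imwrite(f"pics/{n}0.png",cv2.resize(im,(800,600),interpolation=cv2.INTER_CUBIC))
    R=np.array(c["R"]);print(n,c["fx"],c["fy"],c["cx"],c["cy"],(-R.T@np.array(c["t"])).round(3),R.round(3).tolist())
s=r.read_state();print({k:np.round(v,3).tolist() for k,v in s.items()},r.tcp_to_tips)
E
```

```text
scene 383.0842069710089 383.0842069710089 253.42583356430976 195.4547025913024 [ 1.068 -0.394  0.959] [[0.62, 0.784, -0.017], [0.606, -0.493, -0.624], [-0.498, 0.377, -0.781]]
top 456.91737827454597 456.91737827454597 250.36123853210125 199.32772080826925 [0.223 0.044 1.785] [[0.025, -1.0, 0.008], [-0.983, -0.026, -0.183], [0.183, -0.003, -0.983]]
{'t': 0.1, 'joint_positions': [-1.267, 0.359, 1.511, 0.0, 1.273, -0.115], 'qvel': [0.001, -0.002, -0.004, -0.002, -0.0, 0.001], 'effort': [-0.0, -52.865, -27.935, -0.0, 0.005, -0.0], 'position': [0.244, -0.548, 0.248], 'tcp_rot': [0.978, 0.208, -0.0, -0.001], 'wrist_force': [0.473, 0.515, -0.739], 'torque': [-0.004, -0.038, 0.017], 'grip_force': 0.0, 'grip_width': 1.001} 0.017
```

View pics/top0.png

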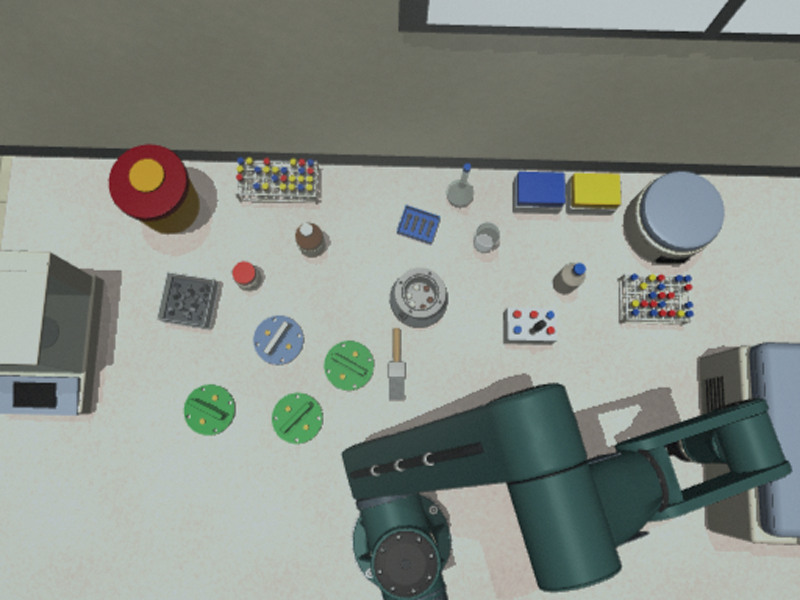

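View pics/scene0.png

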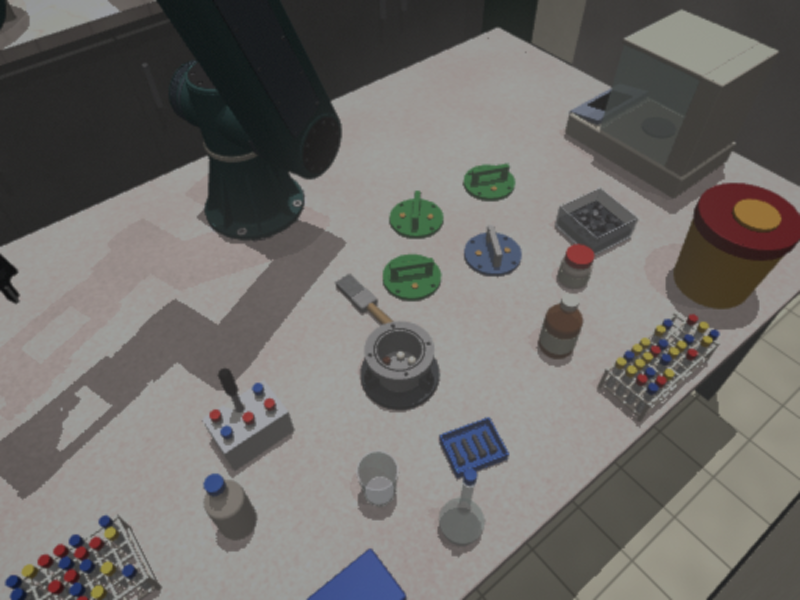

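The top view shows the cover near (279,340), the jar at (421,294), the rack at (530,323) with the rod's handle at (540,326), all in 800×600 pixels. The scene view shows them at (493,253), (400,355), (248,425) and (228,380). I'll enlarge these next.

```bash
python3 - <<'E'
import numpy as np,cv2
T=np.load("cam_top.npz")["color"][...,::-1];S=np.load("cam_scene.npz")["color"][...,::-1]
# native windows (x0,y0) 52x52 top ; 62 scene
def crop(I,cx,cy,h):
    p=cv2.resize(I[cy-h:cy+h,cx-h:cx+h],(264,264),interpolation=cv2.INTER_CUBIC)
    for k in range(0,2*h,10):
        q=int(k*264/(2*h)); cv2.putText(p,str(cx-h+k),(q,8),0,.27,(0,0,255));cv2.line(p,(q,9),(q,13),(0,0,255));cv2.putText(p,str(cy-h+k),(0,q+3),0,.27,(0,0,255))
    return p
a=np.hstack([crop(T,340,208,25),crop(T,269,188,25),crop(T,178,217,25)])
b=np.hstack([crop(S,158,268,40),crop(S,256,228,32),crop(S,315,162,25)])
cv2.imwrite("pics/crop1.png",np.vstack([a,b]))
E
```

```text
(no output)
```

View pics/crop1.png

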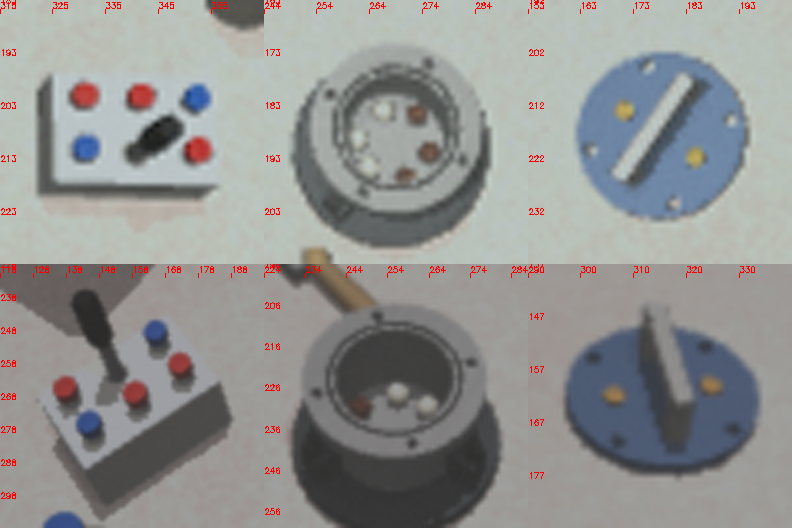

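Both views show the jar's four holes, the cover's four holes, and the five tube caps with the rod in the front middle position, leaning. I'll fit the poses from these.

```bash
cat > vis.py <<'E'
import numpy as np,cv2
from scipy.optimize import least_squares
def load(n): return dict(np.load(f"cam_{n}.npz"))
def proj(c,X):
    p=np.atleast_2d(X)@np.array(c["R"]).T+np.array(c["t"])
    return np.c_[c["fx"]*p[:,0]/p[:,2]+c["cx"],c["fy"]*p[:,1]/p[:,2]+c["cy"]]
def ray(c,uv,z):
    R=np.array(c["R"]);o=-R.T@np.array(c["t"]);d=R.T@np.array([(uv[0]-c["cx"])/c["fx"],(uv[1]-c["cy"])/c["fy"],1])
    return o+d*(z-o[2])/d[2]
def place(x,y,a,P):
    c,s=np.cos(a),np.sin(a);P=np.asarray(P,float)
    return np.c_[x+c*P[:,0]-s*P[:,1],y+s*P[:,0]+c*P[:,1],P[:,2]]
H4=lambda z:np.array([[.053*np.cos(a),.053*np.sin(a),z] for a in np.radians([45,135,225,315])])
def match(uv,pr): # nearest-neighbour residual
    d=np.linalg.norm(uv[:,None]-pr[None],axis=2); return (uv-pr[d.argmin(1)]).ravel()
def fit(obs,P,x0):
    """obs: list of (cam, uv)"""
    f=lambda v:np.concatenate([match(uv,proj(c,place(*v,P))) for c,uv in obs])
    s=least_squares(f,x0,x_scale=[.01,.01,.1],diff_step=1e-4);return s.x,s.fun
def uncrop(pts,x0,y0,h,ox=0,oy=0):
    k=264/(2*h);return np.array([[x0-h+(a-ox+.5)/k-.5,y0-h+(b-oy+.5)/k-.5] for a,b in pts])
E
python3 - <<'E'
from vis import *
t,s=load("top"),load("scene")
jt=uncrop([(429,63),(330,94),(364,192),(463,160)],269,188,25,264);js=uncrop([(378,316),(471,362),(412,443),(317,393)],256,228,32,264,264)
ct=uncrop([(648,66),(731,120),(674,203),(590,150)],178,217,25,528);cs=uncrop([(594,357),(705,346),(733,429),(618,441)],315,162,25,528,264)
rt=uncrop([(85,96),(141,96),(197,98),(87,148),(197,150)],340,208,25);rs=uncrop([(66,388),(89,423),(135,393),(180,363),(156,331)],158,268,40,0,264)
RP=[[.036,.038,.095],[.036,0,.095],[.036,-.038,.095],[0,.038,.095],[0,-.038,.095]]
for n,a,b,P,z in(("jar",jt,js,H4(.088),.088),("cover",ct,cs,H4(.010),.01),("rack",rt,rs,np.array(RP),.095)):
    c0=ray(t,a.mean(0),z)
    for o in([(t,a)],[(s,b)],[(t,a),(s,b)]):
        best=min((fit(o,P,[c0[0]-(.02 if n=="rack" else 0),c0[1],q]) for q in([0,.15,-.15] if n=="rack" else [0,.4,.8,1.2])),key=lambda u:(u[1]**2).sum())
        print(n,best[0].round(4),"rms px",np.sqrt((best[1]**2).mean()).round(2))
    if n=="rack":
        x,y,_=best[0]
        for nm,c in(("top",t),("scene",s)): print(nm,"vertical rod: mouth,110,170 ->",proj(c,[[x,y,.07],[x,y,.122],[x,y,.182]]).round(1).tolist())
print("rod seen top: ",uncrop([(135,152),(175,125)],340,208,25).round(1).tolist()," scene:",uncrop([(119,376),(105,345),(86,297)],158,268,40,0,264).round(1).tolist())
# blue cover by mask
for nm,c in(("top",t),("scene",s)):
    h=cv2.cvtColor(c["color"],cv2.COLOR_RGB2HSV);m=cv2.inRange(h,(100,70,40),(125,255,255))
    n,l,st,ce=cv2.connectedComponentsWithStats(m)
    print(nm,[(st[i].tolist(),ce[i].round(1).tolist()) for i in range(1,n) if st[i,4]>60])
E
```

```text
jar [ 0.5896 -0.0299  0.3444] rms px 0.07
jar [ 0.5932 -0.0312  0.3357] rms px 0.12
jar [ 0.5918 -0.0306  0.339 ] rms px 0.39
cover [ 0.475   0.3208 -0.546 ] rms px 0.09
cover [ 0.4785  0.3188 -0.5451] rms px 0.09
cover [ 0.4766  0.3202 -0.5455] rms px 0.35
rack [ 0.504  -0.3042  0.0076] rms px 0.32
rack [ 0.5109 -0.3066  0.0038] rms px 0.52
rack [ 0.5083 -0.3059  0.006 ] rms px 0.87
top vertical rod: mouth,110,170 -> [[340.6, 210.5], [343.4, 208.2], [346.9, 205.5]]
scene vertical rod: mouth,110,170 -> [[153.4, 260.7], [148.9, 250.5], [143.1, 237.7]]
rod seen top:  [[340.2, 211.4], [347.7, 206.3]]  scene: [[153.7, 261.6], [149.5, 252.2], [143.7, 237.7]]
top [([331, 110, 31, 22, 657], [346.0, 120.3]), ([254, 131, 28, 24, 353], [267.4, 142.9]), ([163, 202, 31, 31, 520], [178.0, 217.5])]
scene [([298, 150, 35, 25, 455], [314.4, 162.8]), ([282, 267, 44, 42, 809], [302.3, 286.6]), ([130, 303, 13, 14, 129], [136.5, 309.3]), ([197, 351, 63, 33, 1096], [231.1, 372.4]), ([4, 368, 13, 16, 117], [9.5, 375.8]), ([44, 373, 10, 8, 63], [48.8, 376.8])]
```

```bash
python3 - <<'E'
from vis import *
t,s=load("top"),load("scene")
for nm,c,m,e in(("top",t,(340.2,211.4),(347.4,205.9)),("scene",s,(153.7,261.6),(143.9,238.2))): print(nm,ray(c,m,.07).round(4),ray(c,e,.182).round(4))
rt=uncrop([(85,96),(141,96),(197,98),(87,148),(197,150)],340,208,25);rs=uncrop([(66,388),(89,423),(135,393),(180,363),(156,331)],158,268,40,0,264)
for z in(.085,.088,.091):
    P=[[.036,.038,z],[.036,0,z],[.036,-.038,z],[0,.038,z],[0,-.038,z]]
    for o in([(t,rt)],[(s,rs)],[(t,rt),(s,rs)]): b=fit(o,P,[.508,-.306,0]);print(z,b[0].round(4),np.sqrt((b[1]**2).mean()).round(2))
from cell import r
from scipy.spatial.transform import Rotation as Ro
for y in(0,.5,1,1.57,-.5,-1,-1.57):
    q=(Ro.from_euler('z',y)*Ro.from_euler('x',np.pi)).as_quat()
    for p in((.508,-.306,.2),(.592,-.031,.2),(.477,.32,.2)):
        j=r.ik(p,q);print(y,None if j is None else np.round(j,2).tolist())
E
```

```text
top [ 0.5047 -0.3045  0.07  ] [ 0.5068 -0.3076  0.182 ]
scene [ 0.5112 -0.3067  0.07  ] [ 0.5106 -0.305   0.182 ]
0.085 [ 0.5058 -0.3063  0.0075] 0.36
0.085 [ 0.5047 -0.3056  0.0035] 0.64
0.085 [ 0.5051 -0.3058  0.0048] 0.53
0.088 [ 0.5052 -0.3057  0.0075] 0.35
0.088 [ 0.5066 -0.3059  0.0036] 0.61
0.088 [ 0.5061 -0.3058  0.0051] 0.51
0.091 [ 0.5047 -0.305   0.0075] 0.33
0.091 [ 0.5084 -0.3062  0.0037] 0.57
0.091 [ 0.507  -0.3058  0.0055] 0.62
0 [-0.66, 0.4, 1.58, -0.0, 1.16, 0.91]
0 [-0.17, 0.4, 1.58, -0.0, 1.16, 1.4]
0 [0.47, 0.37, 1.62, -0.0, 1.15, 2.04]
0.5 [-0.66, 0.4, 1.58, -0.0, 1.16, 0.41]
0.5 [-0.17, 0.4, 1.58, -0.0, 1.16, 0.9]
0.5 [0.47, 0.37, 1.62, -0.0, 1.15, 1.54]
1 [-0.66, 0.4, 1.58, -0.0, 1.16, -0.09]
1 [-0.17, 0.4, 1.58, -0.0, 1.16, 0.4]
1 [0.47, 0.37, 1.62, -0.0, 1.15, 1.04]
1.57 [-0.66, 0.4, 1.58, 0.0, 1.16, -0.66]
1.57 [-0.17, 0.4, 1.58, 0.0, 1.16, -0.17]
1.57 [0.47, 0.37, 1.62, -0.0, 1.15, 0.47]
-0.5 [-0.66, 0.4, 1.58, -0.0, 1.16, 1.41]
-0.5 [-0.17, 0.4, 1.58, -0.0, 1.16, 1.9]
-0.5 [0.47, 0.37, 1.62, -0.0, 1.15, 2.54]
-1 [-0.66, 0.4, 1.58, -0.0, 1.16, 1.91]
-1 [-0.17, 0.4, 1.58, -0.0, 1.16, 2.4]
-1 None
-1.57 [-0.66, 0.4, 1.58, -0.0, 1.16, 2.48]
-1.57 [-0.17, 0.4, 1.58, -0.0, 1.16, 2.97]
-1.57 [0.47, 0.37, 1.62, 0.0, 1.15, -2.67]
```

```bash
cat > rob.py <<'E'
import numpy as np
from cell import r,optics,job
from scipy.spatial.transform import Rotation as Ro
def down(yaw): return (Ro.from_euler('z',yaw)*Ro.from_euler('x',np.pi)).as_quat()
def st(m=""):
    s=r.read_state();print(m,"t",round(s["t"],2),"p",np.round(s["position"],4).tolist(),"F",np.round(s["wrist_force"],2).tolist(),"T",np.round(s["torque"],2).tolist(),"w",round(s["grip_width"],3),"g",round(s["grip_force"],1));return s
E
python3 - <<'E'
from rob import *
q=down(0)
r.move_to([.507,-.306,.245],q); r.move_gripper(.6,80); st()
print(r.move_linear([.507,-.306,.150],feed=.12,contact_N=8)); st("down")
r.move_gripper(0,80); st("grip")
E
```

```text
t 1.88 p [0.5068, -0.3063, 0.245] F [0.69, -0.46, -0.87] T [-0.03, -0.07, -0.02] w 0.601 g 0.0
False
down t 2.82 p [0.5075, -0.3063, 0.1506] F [0.72, 0.03, -0.17] T [0.01, 0.02, -0.02] w 0.601 g 0.0
grip t 3.21 p [0.5075, -0.3062, 0.1509] F [-0.79, 1.25, 4.94] T [0.31, 0.07, 0.0] w 0.211 g 77.9
```

```bash
python3 - <<'E'
from rob import *
import cv2
r.move_linear([.507,-.306,.285],feed=.12); s=st("up")
P=[]
for n,b in(("top",(380,210)),("scene",(150,230))):
    c=optics.camera(n);np.savez(f"cam_{n}2.npz",**c)
from vis import *
t,sc=load("top2"),load("scene2")
p=np.array(s["position"])
for n,c in(("top",t),("scene",sc)): print(n,proj(c,[p+[0,0,.002],p+[0,0,.002-.140],p+[0,0,.032-.11*0-.06]]).round(1).tolist())
def crop(I,cx,cy,h): 
    return cv2.resize(I[cy-h:cy+h,cx-h:cx+h,::-1],(400,400),interpolation=cv2.INTER_CUBIC)
a=proj(t,p-[0,0,.07])[0].astype(int);b=proj(sc,p-[0,0,.07])[0].astype(int);print(a,b)
cv2.imwrite("pics/rod1.png",np.hstack([crop(t["color"],*a,30),crop(sc["color"],*b,40)]))
E
```

```text
up t 4.48 p [0.5065, -0.3056, 0.2841] F [0.72, 0.85, -1.54] T [0.01, 0.03, 0.05] w 0.217 g 78.0
top [[353.6, 200.7], [344.7, 207.6], [351.5, 202.3]]
scene [[131.3, 211.6], [146.4, 245.0], [134.8, 219.5]]
[348 204] [139 229]
```

View pics/rod1.png

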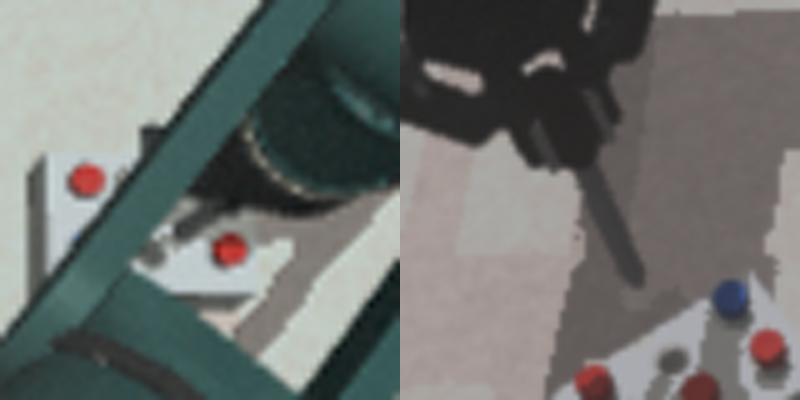

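The scene view puts the lifted tip at native (147,245.5), where (146.4,245) was predicted, so the rod hangs straight. The hole sits where expected relative to the tip. The scene camera is the less biased one in x, so I put the jar at about (0.593, -0.031). Now I'll stir.

```bash
cat >> rob.py <<'E'
JAR=np.array([.593,-.031])
def circle(R,a0,turns,z,n=10,feed=.07):
    f=0
    for k in range(1,int(round(abs(turns)*n))+1):
        a=a0+np.sign(turns)*2*np.pi*k/n
        r.move_linear([*(JAR+R*np.array([np.cos(a),np.sin(a)])),z],feed=feed)
        w=r.read_state()["wrist_force"];f=max(f,np.hypot(w[0],w[1]))
    print("max lateral N",round(f,2));return a
E
python3 - <<'E'
from rob import *
r.move_linear([*JAR,.285],feed=.2)
print(r.move_linear([*JAR,.167],feed=.1,contact_N=6)); st("in")
a=0
r.move_linear([*(JAR+[.024,0]),.167],feed=.05)
a=circle(.025,0,1.8,.167)
st()
a=circle(.024,a,-1.2,.167); st()
r.move_linear([*JAR,.167],feed=.05)
r.move_linear([*JAR,.285],feed=.12); st("out")
for n in("top","scene"): np.savez(f"cam_{n}3.npz",**optics.camera(n))
import cv2
from vis import *
A=[cv2.resize(load(n)["color"][y-25:y+25,x-25:x+25,::-1],(390,390),interpolation=cv2.INTER_CUBIC) for n,x,y in(("top3",269,188),("scene3",256,228))]
cv2.imwrite("pics/stir1.png",np.hstack(A))
E
```

```text
False
in t 7.51 p [0.5936, -0.0311, 0.1677] F [0.33, 0.4, -1.64] T [-0.01, 0.01, 0.01] w 0.212 g 78.0
max lateral N 7.82
 t 14.74 p [0.5977, -0.053, 0.1659] F [-2.79, 6.2, 4.84] T [1.78, 0.92, -0.0] w 0.213 g 79.8
max lateral N 6.49
 t 19.05 p [0.5749, -0.0446, 0.1679] F [3.98, 3.92, 0.42] T [1.38, -0.92, -0.01] w 0.213 g 79.4
out t 20.82 p [0.5924, -0.0309, 0.2841] F [-0.24, 0.43, -1.58] T [-0.0, -0.04, -0.01] w 0.214 g 78.9
```

View pics/stir1.png

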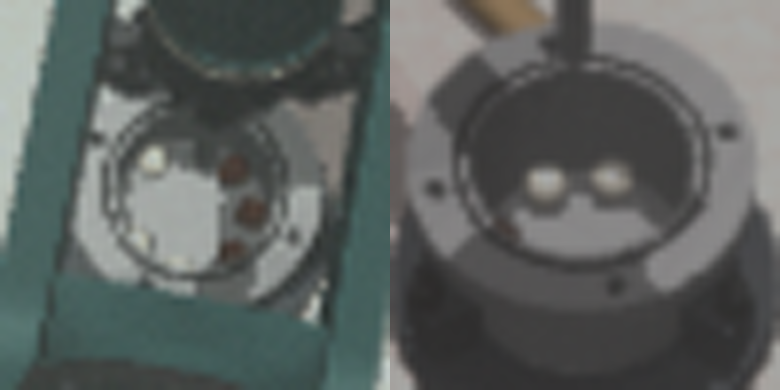

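After the stir all six beads are in the jar, but whites at native (263.6,183.3), (261.6,194), (266.8,196.6) and browns at (274.1,184.8), (276,190.2), (273.7,195) look little changed. I'll stir again, wider and lower, and record bead positions in jar coordinates.

```bash
cat >> vis.py <<'E'
def beads(uv,c): # top cam, measured bias -1.4 rows
    out=[]
    for u,v in uv:
        X=ray(c,(u,v-1.4),.031)[:2]-[.593,-.031]; out.append((int(1000*np.hypot(*X)),int(np.degrees(np.arctan2(X[1],X[0])))))
    return out
E
python3 - <<'E'
from vis import *
t,s=load("top"),load("scene")
print("start W",beads([(266.3,183.8),(262.2,189.5),(263.9,194.4)],t),"B",beads([(273,184.6),(275.2,191.8),(270.7,195.9)],t))
print("now W",beads([(263.6,183.3),(261.6,194),(266.8,196.6)],t),"B",beads([(274.1,184.8),(276,190.2),(273.7,195)],t))
print("tip pred scene",proj(s,[.5924,-.0309,.146]).round(1),"mid",proj(s,[.5924,-.0309,.2]).round(1))
E
```

```text
start W [(27, 17), (24, 84), (23, 135)] B [(29, -37), (27, -101), (24, -156)]
now W [(33, 34), (30, 120), (26, 167)] B [(31, -44), (30, -87), (28, -130)]
tip pred scene [[254.9 210.4]] mid [[254.5 197.7]]
```

```bash
python3 - <<'E'
from rob import *
r.move_linear([*JAR,.165],feed=.12,contact_N=6); st("in")
a0=np.radians(-5);print(r.move_linear([*(JAR+.029*np.array([np.cos(a0),np.sin(a0)])),.1645],feed=.04,contact_N=12)); st("edge")
a=circle(.029,a0,1.75,.1645,n=12,feed=.07); st()
r.move_linear([*JAR,.165],feed=.05)
r.move_linear([*JAR,.285],feed=.12); st("out")
for n in("top","scene"): np.savez(f"cam_{n}4.npz",**optics.camera(n))
import cv2
from vis import *
A=[cv2.resize(load(n)["color"][y-25:y+25,x-25:x+25,::-1],(390,390),interpolation=cv2.INTER_CUBIC) for n,x,y in(("top4",269,188),("scene4",256,228))]
cv2.imwrite("pics/stir2.png",np.hstack(A))
E
```

```text
in t 22.07 p [0.5936, -0.0311, 0.1658] F [0.47, 0.46, -1.51] T [-0.05, -0.03, 0.03] w 0.211 g 78.9
False
edge t 22.94 p [0.6216, -0.0335, 0.1643] F [0.11, 0.15, -1.66] T [0.03, 0.05, 0.03] w 0.21 g 78.9
max lateral N 12.33
 t 30.64 p [0.5893, -0.0568, 0.1639] F [0.94, 10.51, 0.38] T [2.87, -0.49, -0.0] w 0.208 g 82.3
out t 32.52 p [0.5924, -0.031, 0.2841] F [0.59, 0.3, -1.62] T [0.02, -0.0, -0.02] w 0.209 g 79.9
```

View pics/stir2.png

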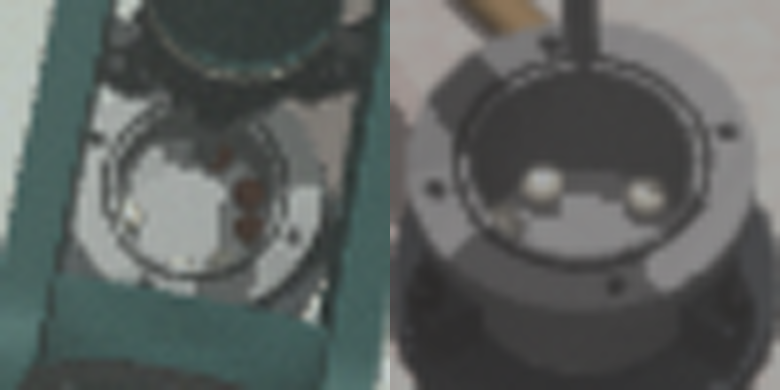

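Whites are now near crop (135,215), (182,262), (215,262) and browns near (222,157), (248,190), (248,226). All are still in the jar, but I can't tell yet how far each one travelled. I'll do one more turn the other way with frames taken during the motion, to check that the rod really sweeps the beads.

```bash
python3 - <<'E'
from rob import *
from vis import *
import cv2
t=load("top")
print("now W",beads([(261.3,190.6),(267.3,196.6),(271.6,196.6)],t),"B",beads([(272.5,183.1),(275.8,187.4),(275.8,192)],t))
a0=np.radians(45)
r.move_linear([*JAR,.165],feed=.12,contact_N=6)
e=np.array([np.cos(a0),np.sin(a0)]);print(r.move_linear([*(JAR+.026*e),.164],feed=.05,contact_N=12))
fr=[]
for k in range(1,13):
    a=a0-k*np.pi/6;u=np.array([np.cos(a),np.sin(a)])
    r.move_linear([*(JAR+.026*u),.164],feed=.06)
    s=r.read_state();F=s["wrist_force"];d=np.array(s["position"][:2])-JAR
    print(int(np.degrees(a)),"r %.4f"%np.hypot(*d),"Frad %.1f Ftan %.1f Fz %.1f"%(F[:2]@u,F[0]*u[1]-F[1]*u[0],F[2]))
    fr.append(optics.camera("scene")["color"][208:248,232:280,::-1])
st()
T=optics.camera("top")["color"][168:208,245:293,::-1]
fr=[cv2.resize(f,(192,160),interpolation=cv2.INTER_CUBIC) for f in fr[:11]+[T]]
cv2.imwrite("pics/stir3.png",np.vstack([np.hstack(fr[i:i+4]) for i in(0,4,8)]))
E
```

```text
now W [(27, 94), (25, 172), (28, -151)] B [(33, -28), (31, -67), (30, -101)]
False
15 r 0.0260 Frad -0.3 Ftan -0.1 Fz -0.6
-14 r 0.0238 Frad -4.8 Ftan -4.9 Fz 1.0
-45 r 0.0224 Frad -6.6 Ftan 1.2 Fz -0.6
-74 r 0.0229 Frad -10.5 Ftan -0.5 Fz -0.8
-105 r 0.0252 Frad -4.2 Ftan 0.1 Fz 0.3
-135 r 0.0253 Frad -5.5 Ftan 3.0 Fz 0.7
-165 r 0.0254 Frad -4.1 Ftan 1.3 Fz -0.6
-194 r 0.0258 Frad -2.4 Ftan -0.7 Fz -0.3
-225 r 0.0273 Frad -0.1 Ftan -0.2 Fz -0.7
-255 r 0.0240 Frad -6.7 Ftan -3.5 Fz 0.1
-285 r 0.0251 Frad -5.2 Ftan 3.2 Fz -0.4
-315 r 0.0263 Frad 0.3 Ftan -0.5 Fz -0.9
 t 39.54 p [0.6111, -0.0122, 0.1636] F [-0.37, 0.57, -1.38] T [-0.0, -0.01, -0.0] w 0.214 g 80.0
```

View pics/stir3.png

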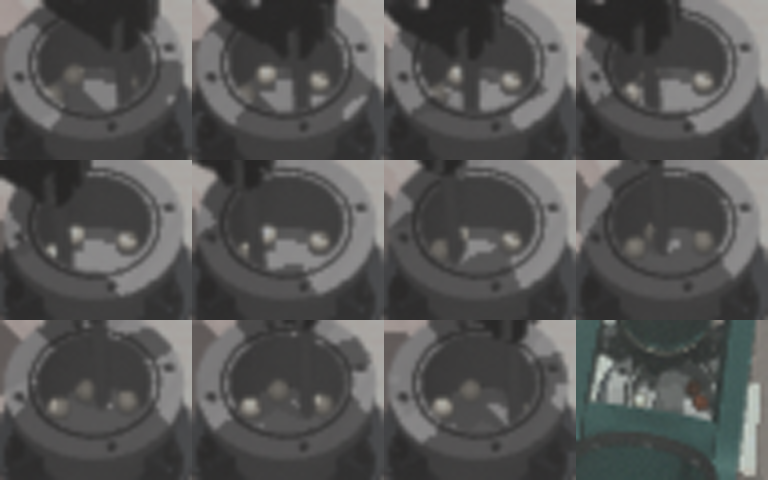

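The rod is only squeezing past beads that sit at the wall. Radial force pushes it inward, so the sweep has to run right along the wall with a firmer grip to push the beads tangentially.

```bash
python3 - <<'E'
from rob import *
import cv2
r.move_gripper(0,120)
a0=np.radians(45);fr=[]
def go(a,R,feed=.07):
    u=np.array([np.cos(a),np.sin(a)]);r.move_linear([*(JAR+R*u),.164],feed=feed)
    s=r.read_state();F=s["wrist_force"];d=np.array(s["position"][:2])-JAR
    print(int(np.degrees(a)),"r %.4f"%np.hypot(*d),"Frad %.1f Ftan(ccw) %.1f"%(F[:2]@u,F[1]*u[0]-F[0]*u[1]))
go(a0,.033)
for k in range(1,13):
    go(a0+k*np.pi/6,.034)
    fr.append(optics.camera("scene")["color"][208:248,232:280,::-1])
st()
fr=[cv2.resize(f,(192,160),interpolation=cv2.INTER_CUBIC) for f in fr]
cv2.imwrite("pics/stir4.png",np.vstack([np.hstack(fr[i:i+4]) for i in(0,4,8)]))
E
```

```text
45 r 0.0322 Frad -4.9 Ftan(ccw) -1.1
74 r 0.0341 Frad -3.3 Ftan(ccw) -0.4
105 r 0.0352 Frad -0.4 Ftan(ccw) -0.5
135 r 0.0344 Frad -0.2 Ftan(ccw) -0.6
165 r 0.0303 Frad -4.5 Ftan(ccw) -7.7
195 r 0.0323 Frad -3.0 Ftan(ccw) 4.1
225 r 0.0327 Frad -8.5 Ftan(ccw) -5.5
255 r 0.0303 Frad -15.7 Ftan(ccw) -7.8
285 r 0.0280 Frad -12.8 Ftan(ccw) -2.2
315 r 0.0274 Frad -10.8 Ftan(ccw) 4.9
345 r 0.0266 Frad -8.7 Ftan(ccw) 0.9
375 r 0.0315 Frad -4.4 Ftan(ccw) 6.0
405 r 0.0344 Frad -0.7 Ftan(ccw) -0.4
 t 45.46 p [0.6178, -0.0071, 0.1644] F [0.06, -0.21, -0.74] T [0.02, 0.0, -0.02] w 0.204 g 117.5
```

View pics/stir4.png

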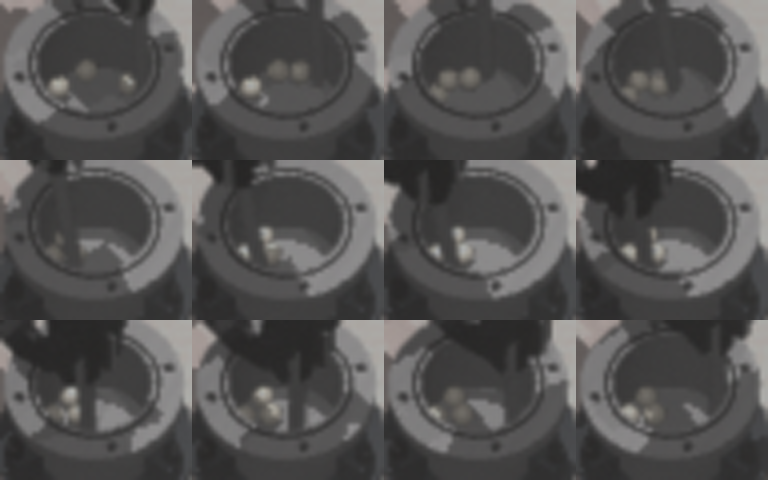

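Whites are now swept together into a cluster at the left of the scene frames, so the wall sweep works. The browns on the near side resisted it, so I'll make a short clockwise sweep for those and then lift and measure.

```bash
python3 - <<'E'
from rob import *
from vis import *
import cv2
def go(a,R,feed=.09):
    u=np.array([np.cos(a),np.sin(a)]);r.move_linear([*(JAR+R*u),.164],feed=feed)
    s=r.read_state();F=s["wrist_force"];d=np.array(s["position"][:2])-JAR
    print(int(np.degrees(a)),"r %.4f"%np.hypot(*d),"Frad %.1f Ftan(ccw) %.1f"%(F[:2]@u,F[1]*u[0]-F[0]*u[1]))
for k in (20,-5,-30,-55,-80,-105,-130): go(np.radians(k),.0345)
r.move_linear([*JAR,.165],feed=.1)
r.move_linear([*JAR,.285],feed=.15); st("out")
c=optics.camera("top");np.savez("cam_top5.npz",**c)
I=c["color"][168:208,245:293,::-1]
np.savez("cam_scene5.npz",**optics.camera("scene"))
A=[cv2.resize(load(n)["color"][y-25:y+25,x-25:x+25,::-1],(390,390),interpolation=cv2.INTER_CUBIC) for n,x,y in(("top5",269,188),("scene5",256,228))]
cv2.imwrite("pics/stir5.png",np.hstack(A))
C=c["color"].astype(int);m=((C[...,0]-C[...,2]>22)&(C[...,0]<170)).astype(np.uint8);m[:175]=0;m[203:]=0;m[:,:255]=0;m[:,283:]=0
n,l,s,ce=cv2.connectedComponentsWithStats(m)
for i in range(1,n): print("brown",s[i].tolist(),ce[i].round(1),beads([ce[i]],c))
E
```

```text
20 r 0.0339 Frad -1.4 Ftan(ccw) 4.3
-5 r 0.0314 Frad -6.4 Ftan(ccw) 1.4
-29 r 0.0323 Frad -6.2 Ftan(ccw) 1.7
-55 r 0.0351 Frad 0.1 Ftan(ccw) 0.5
-80 r 0.0347 Frad -3.1 Ftan(ccw) 1.1
-105 r 0.0331 Frad -7.2 Ftan(ccw) 1.1
-130 r 0.0319 Frad -6.6 Ftan(ccw) 1.7
out t 49.12 p [0.5922, -0.031, 0.284] F [-0.42, -0.23, -0.97] T [0.0, -0.01, 0.02] w 0.2 g 118.6
brown [268, 193, 3, 3, 7] [269.  194.3] [(16, -169)]
```

View pics/stir5.png

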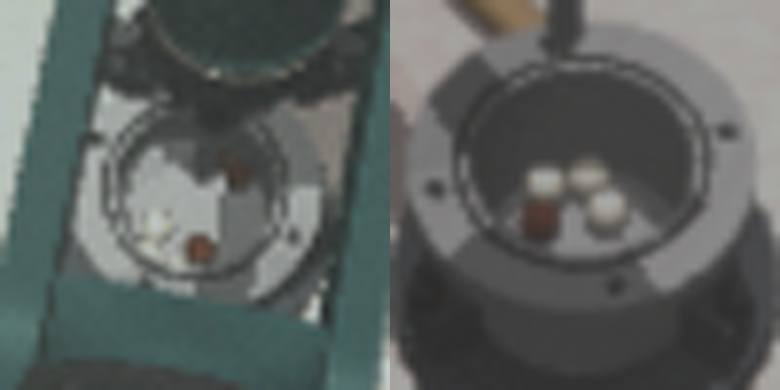

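The whites are clustered at the +y/-x side. One brown is at crop (200,250), one at (235,170), and the third is hidden by the gripper. There is time for one quick straight sweep pushing the cluster to the empty -y side, then the rod goes straight back to the rack.

```bash
python3 - <<'E'
from rob import *
J=lambda x,y,z=.164:[JAR[0]+x/1e3,JAR[1]+y/1e3,z]
print(r.move_linear(J(6,4,.166),feed=.18,contact_N=8))
r.move_linear(J(8,29),feed=.1)
r.move_linear(J(2,31),feed=.1)
r.move_linear(J(-13,-14),feed=.09); st("swept")
r.move_linear(J(0,0,.166),feed=.15)
r.move_linear(J(0,0,.262),feed=.22)
c=optics.camera("top");np.savez("cam_top6.npz",**c)
r.move_linear([.507,-.306,.262],down(0),feed=.4); st("over rack")
E
```

```text
False
swept t 51.35 p [0.5812, -0.0449, 0.1646] F [2.78, 5.65, -0.37] T [1.51, -0.89, -0.05] w 0.208 g 119.4
over rack t 53.12 p [0.5062, -0.3053, 0.2606] F [0.53, 1.07, -1.33] T [0.06, 0.03, -0.02] w 0.206 g 118.6
```

```bash
python3 - <<'E'
from rob import *
h=r.move_linear([.507,-.306,.1515],feed=.13,contact_N=8);s=st(f"ins {h}")
np.savez("cam_scene7.npz",**optics.camera("scene"))
E
```

```text
ins True t 53.65 p [0.508, -0.3047, 0.2038] F [3.79, -0.71, -1.33] T [-0.26, -0.93, -0.03] w 0.205 g 118.4
```

```bash
python3 - <<'E'
from rob import *
r.move_linear([.510,-.305,.2035],feed=.05);s=st("shift")
h=r.move_linear([.510,-.305,.1515],feed=.10,contact_N=10);s=st(f"ins {h}")
E
```

```text
shift t 53.95 p [0.51, -0.3044, 0.2037] F [0.19, 0.88, -0.6] T [0.01, -0.14, -0.02] w 0.202 g 118.6
ins False t 54.62 p [0.5103, -0.3053, 0.1517] F [1.66, -0.35, -2.21] T [-0.29, -0.59, 0.01] w 0.206 g 118.7
```

```bash
python3 - <<'E'
from rob import *
r.move_gripper(.45); st("rel")
r.move_linear([.510,-.305,.235],feed=.2)
np.savez("cam_scene8.npz",**optics.camera("scene"))
q=down(-.5455+np.pi)
r.move_to([.479,.3195,.13],q); st("above cover")
h=r.move_linear([.479,.3195,.0415],feed=.14,contact_N=8); st(f"down {h}")
r.move_gripper(0,100); st("grip")
E
```

```text
rel t 54.95 p [0.5097, -0.3048, 0.1518] F [-0.77, 0.48, 0.13] T [-0.0, 0.03, -0.01] w 0.449 g 0.0
above cover t 57.83 p [0.4796, 0.3189, 0.1301] F [-0.23, -0.01, 0.41] T [-0.0, 0.01, -0.04] w 0.448 g 0.0
down False t 58.62 p [0.4796, 0.3196, 0.042] F [-0.08, 0.2, 0.52] T [0.01, 0.07, 0.01] w 0.451 g 0.0
grip t 58.97 p [0.4797, 0.3198, 0.0428] F [-0.65, -1.12, 5.64] T [-0.18, 0.18, -0.02] w 0.141 g 98.1
```

```bash
python3 - <<'E'
from rob import *
r.move_linear([.479,.3195,.18],feed=.2); st("lift")
r.move_linear([*JAR,.18],down(-.5455+np.pi-(.5455*-1+1.5708-.339-2*0.5455+.5455) if False else .339-np.pi/2+np.pi),feed=.3)
r.move_linear([*JAR,.1505],feed=.1); st("hover")
for n in("top","scene"): np.savez(f"cam_{n}9.npz",**optics.camera(n))
import cv2
from vis import *
def crop(I,cx,cy,h):return cv2.resize(I[cy-h:cy+h,cx-h:cx+h],(390,390),interpolation=cv2.INTER_CUBIC)
A=np.hstack([crop(load("top9")["color"][...,::-1],269,188,30),crop(load("scene9")["color"][...,::-1],256,222,30)])
R=cv2.resize(load("scene9")["color"][235:290,118:198,::-1],(320,200),interpolation=cv2.INTER_CUBIC)
cv2.imwrite("pics/fin.png",np.vstack([A,np.hstack([R,np.zeros((200,460,3),np.uint8)])]))
t=load("top9");s=load("scene9")
X=place(*JAR,.339,H4(.118));print("pred hole tops: top",proj(t,X).round(1).tolist(),"scene",proj(s,X).round(1).tolist())
E
```

```text
lift t 59.81 p [0.478, 0.319, 0.1789] F [-0.45, -0.15, -3.65] T [-0.05, 0.03, -0.02] w 0.143 g 97.6
hover t 61.62 p [0.5925, -0.0302, 0.1502] F [0.61, 0.54, -3.6] T [0.0, -0.07, 0.01] w 0.142 g 97.6
pred hole tops: top [[256.7, 177.8], [263.0, 196.5], [282.1, 190.4], [275.7, 171.8]] scene [[274.2, 213.0], [250.8, 201.5], [235.8, 220.5], [259.7, 232.8]]
```

View pics/fin.png

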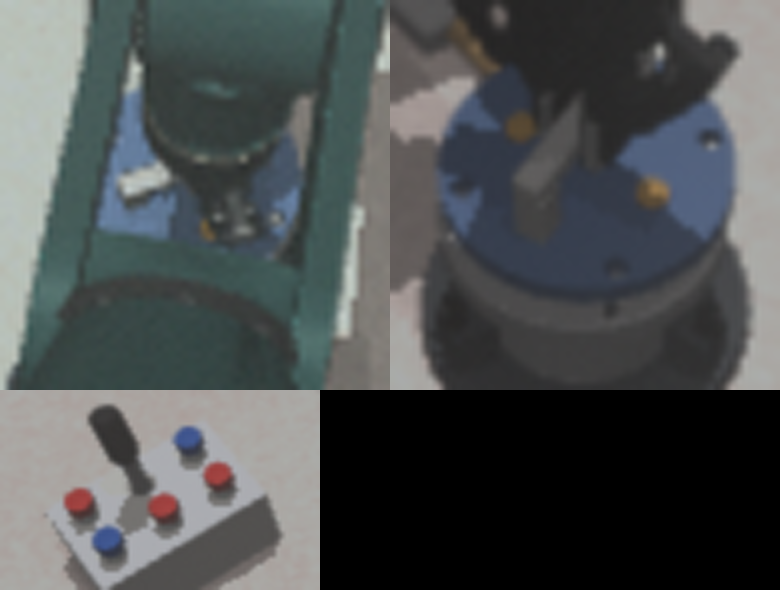

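The rod is standing in its hole. In the scene view the cover's holes are at native (274.9,212.8), (260.4,232.4) and (236.8,220.2), all about 0.8 px right of prediction. I'll fit the offset and correct it.

```bash
python3 - <<'E'
from vis import *
t,s=load("top9"),load("scene9")
uv=np.array([(274.9,212.8),(260.4,232.4),(236.8,220.2)])
for z in(.1165,.118,.1195):
    b=fit([(s,uv)],H4(z),[.593,-.031,.339]);print(z,b[0].round(4),b[1].round(2))
# disc extents from blue mask in scene
h=cv2.cvtColor(s["color"],cv2.COLOR_RGB2HSV);m=cv2.inRange(h,(100,70,30),(128,255,255));m[:198]=0;m[242:]=0;m[:,:225]=0;m[:,:]=np.where(np.arange(512)<290,m,0)
ys,xs=np.nonzero(m);a=np.linspace(0,6.28,400)
D=np.vstack([proj(s,np.c_[.593+.062*np.cos(a),-.031+.062*np.sin(a),0*a+z]) for z in(.108,.118)])
print("seen x",xs.min(),xs.max(),"bottom",ys.max(),"pred",D.min(0).round(1),D.max(0).round(1))
for y in(212,215,218,221):
    w=xs[ys==y];k=D[abs(D[:,1]-y)<.6][:,0];print(y,"seen",w.min(),w.max(),"pred",k.min().round(1),k.max().round(1))
# the top-view hole at crop (277,217), h=30
print("top hole seen",239+277.5/6.5-.5,158+217.5/6.5-.5,"pred",proj(t,place(.593,-.031,.339,H4(.118))).round(1).tolist())
E
```

```text
0.1165 [ 0.5928 -0.028   0.3369] [-0.08  0.07 -0.07 -0.12  0.15  0.06]
0.118 [ 0.5936 -0.0287  0.3369] [-0.11  0.09 -0.07 -0.13  0.19  0.06]
0.1195 [ 0.5944 -0.0293  0.337 ] [-0.14  0.11 -0.08 -0.15  0.22  0.07]
seen x 234 277 bottom 235 pred [232.1 198.6] [278.2 238.3]
212 seen 235 273 pred 233.0 277.5
215 seen 237 277 pred 232.2 278.1
218 seen 234 277 pred 232.1 278.2
221 seen 234 277 pred 232.3 278.0
top hole seen 281.1923076923077 190.96153846153845 pred [[256.7, 177.8], [263.0, 196.5], [282.1, 190.4], [275.7, 171.8]]
```

```bash
python3 - <<'E'
from rob import *
from vis import *
r.move_linear([.593,-.0332,.1505],feed=.03);r.sleep(.3);st("hold")
c=optics.camera("scene");o=load("scene9")
# check: shift of cover's near part between frames
w=(slice(205,240),slice(228,284));g=lambda k:cv2.cvtColor(k["color"],cv2.COLOR_RGB2GRAY)[w].astype(np.float32)
T=g(o)[5:30,6:50]
M=cv2.matchTemplate(cv2.resize(g(c),None,fx=8,fy=8,interpolation=cv2.INTER_CUBIC),cv2.resize(T,None,fx=8,fy=8,interpolation=cv2.INTER_CUBIC),cv2.TM_CCOEFF_NORMED)
l=cv2.minMaxLoc(M);print("shift px",l[3][0]/8-6,l[3][1]/8-5,"expected",(proj(c,[.593,-.0332,.118])-proj(c,[.5928,-.031,.118])).round(2))
job.job_done();st("done")
E
```

```text
hold t 62.27 p [0.593, -0.0332, 0.1505] F [0.01, -0.5, -2.96] T [-0.06, -0.06, -0.06] w 0.144 g 97.6
shift px -0.75 0.5 expected [[-0.59  0.47]]
the job is handed in; nothing more can be done
the job is handed in; nothing more can be done
```

I handed the job in at about 62.3 s: the rod is back in its hole, and the arm is holding the cover level about 2 cm above the flange, holes aligned to about 1–2 mm by my estimate. The beads were clearly stirred, and all six were still in the jar at my last full count. The last bead picture, before the final sweep, had one brown pellet out of view, so I can't confirm how far each bead ended from where it started.

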